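# Clip the cedar block of the right length into the wardrobe organiser

## Task

One of the three look-alike cedar moth blocks is the right length for the sprung pocket of the open organiser: pick that one, tuck one end under the clear lip, push the sprung plate back with it and lower the other end in behind the far stop. It should end lying flat on the pocket floor, clamped between the plate and the stop, and let go. Leave the other two blocks, the egg and the pegs where they are.

Things in the scene. Friction and masses are not known exactly. Their poses are not given: they have to be found in the camera images.
- organiser: shallow white plastic organiser, fixed, 155 (x) x 160 mm (y), floor plate 4 mm thick; clear rims 14 mm high along both long sides (y = +-77 to +-80 mm) and the far end. Origin: on the shelf under the pocket's centre; x runs along the pocket, away from the sprung end (roughly away from the robot), z up. Its clear lid, fixed, lies folded back over x = -80 to -250 mm, under 40 mm high
- pocket (a point): point on the pocket floor, 4 mm above the shelf, axes as the organiser (mm below are from here); a clamped 110 mm block has its centre straight above it. Side cheeks, inner faces at y = +-25, 6 thick: at the sprung end for x below -36 (28 high), at the far stop for x above 37 (16 high). Between them the sides are open for the fingers, with bare floor out to the rims
- far_stop (a point): middle of the top edge of the far stop's face, at pocket x = +55, 16 mm above the pocket floor. The stop is 10 mm thick and 62 mm wide and does not move
- lip_edge (a point): middle of the lower edge of the fixed clear lip, at pocket x = -42, 28 mm above the pocket floor. The lip, 3 mm thick and 62 mm wide, roofs the sprung end from x = -80 to -42, so a block cannot go in level from above: it goes in tilted, low end first under the lip (10 to 18 degrees suits)
- follower (a joint): travel of the sprung plate in m: 0 = free (pocket 103 mm long to the far stop), grows to 0.016 (pocket 119 mm) as the plate is pushed towards -x of the pocket. The spring needs 1.5 N to start and 0.4 N more per mm. 0.007 when a 110 mm block is clamped; swinging that block down needs about 0.009 to 0.013
- plate_face (a point): middle of the sprung plate's face that looks to +x of the pocket, 13 mm above the pocket floor, at pocket x = -48 when free; moves with the plate. The plate is 48 mm wide and 24 mm high, from 1 mm above the floor
- cedar_a: red-brown cedar block, plain bar 94 mm long x 44 mm wide x 18 mm thick with smooth square ends, lying flat; one of three that differ only in length (94, 110, 126 mm). Origin: centre of its underside; x along its length, z up. 30 to 70 g
- cedar_b: red-brown cedar block, plain bar 110 mm long x 44 mm wide x 18 mm thick with smooth square ends, lying flat; one of three that differ only in length (94, 110, 126 mm). Origin: centre of its underside; x along its length, z up. 30 to 70 g
- cedar_c: red-brown cedar block, plain bar 126 mm long x 44 mm wide x 18 mm thick with smooth square ends, lying flat; one of three that differ only in length (94, 110, 126 mm). Origin: centre of its underside; x along its length, z up. 30 to 70 g
- cedar_b_mid (a point): centre of the 110 mm block, 9 mm above its underside; axes as the block
- egg: white ceramic egg ornament, 87 mm high, 68 mm across, standing on a small flat foot (36 mm across). Origin: centre of the foot
- peg_1: green plastic clothes peg, 86 mm long, about 24 mm wide, 11 mm high, lying on the shelf beyond the organiser. Origin: centre of its underside
- peg_2: second green clothes peg, the same
There are look-alikes about, which are no part of the job. Leave any yellow look-alike of the cedar_b alone.

How it is judged (in metres and radians):
At the end, for the whole second after the job is handed in: The 110 mm block lies in the pocket, centre within 3 mm along and 5 mm across of the pocket's centre, flat on the floor (within 2.5 mm in height, 0.04 rad tilt; either face up, either end first), in line with the pocket within 0.08 rad, the sprung plate pushed back by it 5 to 9 mm, and at rest (x of cedar_b_mid in the frame of pocket between -0.003 and 0.003 m and y of cedar_b_mid in the frame of pocket between -0.005 and 0.005 m and z of cedar_b_mid in the frame of pocket between 0.006 and 0.0115 m and angle between the z axis of cedar_b_mid and the z axis of pocket, either way round below 0.04 rad and angle between the x axis of cedar_b_mid and the x axis of pocket, either way round below 0.08 rad and value of joint follower between 0.005 and 0.009 m and linear speed of cedar_b below 0.01 m/s); the robot touches nothing.
It fails at once if the 94 mm or the 126 mm block moved more than 30 mm (distance of any of cedar_a, cedar_c from where it was at the start of the episode above 0.03 m).
It fails at once if the egg moved more than 30 mm (distance of egg from where it was at the start of the episode above 0.03 m).
It fails at once if a clothes peg moved more than 30 mm (distance of any of peg_1, peg_2 from where it was at the start of the episode above 0.03 m).
It also fails if it takes over 51 s, if anything falls off the work surface, if the arm or the gripper's body presses on something with over 40 N, if the wrist force passes 120 N, or if a joint passes its speed limit or range.

## Robot

A 7-joint arm with a two-finger parallel gripper is mounted at the origin on the work surface. World frame = base frame: x ahead of the robot, y to its left, z up, the work surface at z = 0. Lengths are in mm, angles in degrees, forces in N, time in s.
With the tool pointing down it reaches from about 375 to 925 mm from the base axis. Payload 3.1 kg.
Tool frame: the origin (TCP) lies at the very end of the fingers, on their centre line; the grasp point (between the pads) lies behind it (arm.grasp_offset is the z of the grasp point in the tool frame, in mm); z points along the fingers, y is the line along which they close (so a half turn about z gives the same grasp; the last joint's range is limited). The gripper opens to 85 mm and grips with 20 to 120 N. Pads are 22 mm wide; open, the fingers measure 114 mm over their backs; the gripper's body (76 mm by 85 mm) begins 54 mm behind the grasp point. The pads swing forward as they close: fully open they stand 13 mm farther back than shut.
Start: joints at [68.938, 21.939, 2.515, 91.553, -1.026, 66.532, -2.859], TCP at [173.27, -626.483, 231.269] pointing down, gripper open.
Joint ranges: [-149.38, 149.38], [-23.57, 123.04], [-84.95, 90], [0, 143.3], [-89.99, 269.99], [3.08, 112.72], [-163.45, 163.45]. Speed limits (degrees/s): [159.86, 159.86, 180, 180, 180, 180, 180].

## Interface

Orientations are given as a 3x3 rotation matrix whose columns are the frame's x, y, z axes.
In Python, from workcell import sensors, capture, calibration, arm, spotter gives the robot as it stands.
- The arm moves only by the tool arm_command, never from a script. Its argument "plan" is a list of rows, each a list of 3 entries, a list of its own where there are three numbers: the shift along the tool's x, y, z in units of 0.25 m (1.0 is 0.25 m), then the turn, a rotation vector about the tool's x, y, z in units of 90 degrees (1.0 is 90 degrees), then the closure, from -1 (fully open) to 1 (shut). In form: [[[x, y, z], [wx, wy, wz], grip], ...]. A call has 1 to 12 rows; each row shifts and turns the commanded pose from where the row before left it, along the tool's axes as they then stand; what a row does not reach is not made up. A row lasts 1/10 s, in which the tool goes at most 50 mm and 8.59 degrees, less where a joint would pass 70% of its speed; a pose out of reach is approached as far as the arm can. A call with a number of a shift or a turn outside -1 to 1 is refused whole. A call with a gripper value outside its range is refused whole. The fingers move at their own pace and stop on an object; the grip force is fixed at half the most. Time passes only in rows, so rows that do not move let the fingers close. It gives the time, the measured TCP pose, the force, the opening and the grip force at its end, in the units of the state.
- sensors.state(): the state, without advancing time (a new reading comes with each control period).
- capture(name): name is "scene" or "top"; returns the picture (480x640x3 uint8, red, green, blue); there is no depth.
- calibration(name): a dict with "mtx" (3x3 intrinsics, pixels), "extrinsics" (4x4, takes a point from camera to world coordinates). Camera axes: x right, y down, z forward; pixel columns grow to the right and rows downward; lengths in mm; the calibration is good to about 2 mm. A picture is of the moment at which its call begins. calibration takes no time and is no camera call.
- arm.sign_off(): hands the job in; it is judged then, once.
Trained networks look in the newest picture that a camera, given by its name, has taken for a name from the list of things; names that differ only in an ending like _2 or _b are one class to them, and where a whole thing is asked for, a point or a joint stands for the part that bears it (a point fixed in the world has none). Each returns a list of dicts, best first, with "score" (0 to 1); they miss things now and then, are a little off and sometimes report something else, mostly with a low value. They report only what shows in the picture. A call takes as long as a camera call. They do not tell look-alikes from the thing itself.
- spotter.recognise(label, camera): "extent" ([centre column, centre row, width, height] in pixels, round what is visible of it).
The state is a dict: "time": time; "qpos": joint angles; "qd": joint speeds; "joint_efforts": joint torques, N m; "tcp_pos": TCP position; "ee_rot": TCP orientation; "contact_force": force on the tool from outside, world axes, zero at the start; "moment": the same for the moment, N m; "gripper_width": opening from 0.0 (shut) to 1.0 (fully open); "grip_force": force on a finger pad.
Only numpy, scipy, OpenCV 4.12 (cv2) and the standard library are available. Lean on these libraries where they do the work, as an engineer would, in place of code of your own. Each camera call takes 0.05 s, during which the arm holds its last target. There are 200 camera calls.

## Working session

There is one attempt and no reset: what is moved stays moved. The work goes in short steps, Python scripts to look and compute and a tool call to move; the robot and the scene stay as the last step left them, time stands still between calls to the robot, and variables do not carry over. Pictures are saved under pics/ and viewed, at most 10 in all, crops included, and the job is handed in when it is done.

Besides the shell and the picture viewer there is one more tool, called as name([rows], argument=value, ...), one row to a line, values as JSON. arm_command: Moves the arm, as the interface text tells. Its arguments: {"type":"object","properties":{"plan":{"type":"array"}},"required":["plan"]}

```bash
mkdir -p pics; ls; python3 - <<'E'
from workcell import sensors, capture, calibration, arm, spotter
import cv2, numpy as np
s=sensors.state(); print({k:np.round(v,3).tolist() for k,v in s.items()}); print(arm.grasp_offset)
for n in("scene","top"):
    cv2.imwrite(f"pics/{n}0.png",capture(n)[:,:,::-1])
    c=calibration(n);print(n,np.round(c["mtx"],1).tolist(),np.round(c["extrinsics"],3).tolist())
for l in("cedar_b","organiser","follower","egg","peg_1"):
    for r in spotter.recognise(l,"top"):print(l,round(r["score"],2),np.round(r["extent"]).tolist())
E
```

```text
pics
{'time': 0.0, 'qpos': [68.94, 21.991, 2.511, 91.651, -1.027, 66.532, -2.858], 'qd': [-0.01, -0.057, 0.005, -0.036, -0.049, 0.062, -0.018], 'joint_efforts': [0.0, -43.346, 1.024, -24.951, 0.011, 0.011, -0.0], 'tcp_pos': [172.974, -625.561, 229.88], 'ee_rot': [[0.964, 0.267, -0.001], [0.267, -0.964, 0.003], [-0.0, -0.003, -1.0]], 'contact_force': [-0.281, -0.32, -0.546], 'moment': [-0.063, -0.018, -0.007], 'grip_force': 0.0, 'gripper_width': 1.0}
-18.700000000000003
scene [[580.7, 0.0, 313.5], [0.0, 580.7, 233.1], [0.0, 0.0, 1.0]] [[0.638, 0.554, -0.535, 1298.346], [0.769, -0.476, 0.426, -518.975], [-0.019, -0.683, -0.73, 998.122], [0.0, 0.0, 0.0, 1.0]]
top [[613.5, 0.0, 312.6], [0.0, 613.5, 236.5], [0.0, 0.0, 1.0]] [[-0.0, -0.986, 0.167, 352.305], [-1.0, 0.0, -0.002, 38.716], [0.002, -0.167, -0.986, 1314.494], [0.0, 0.0, 0.0, 1.0]]
cedar_b 0.84 [207.0, 212.0, 31.0, 44.0]
cedar_b 0.82 [459.0, 305.0, 30.0, 63.0]
cedar_b 0.8 [147.0, 260.0, 29.0, 50.0]
cedar_b 0.65 [198.0, 302.0, 24.0, 56.0]
cedar_b 0.65 [142.0, 334.0, 56.0, 43.0]
organiser 0.81 [360.0, 282.0, 108.0, 153.0]
egg 0.88 [460.0, 188.0, 35.0, 34.0]
peg_1 0.73 [390.0, 143.0, 22.0, 31.0]
```

View pics/top0.png

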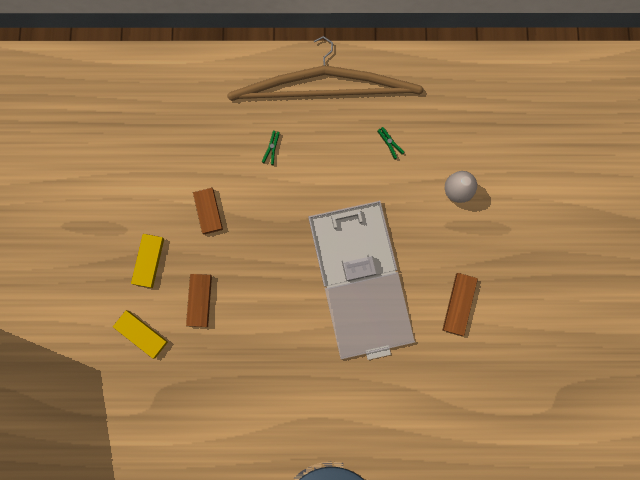

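View pics/scene0.png

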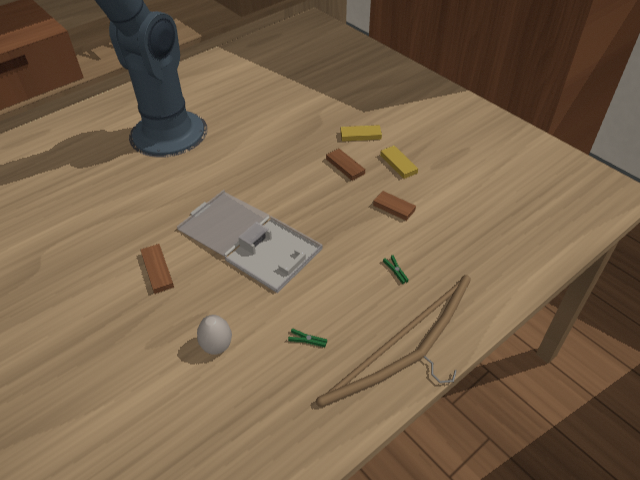

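The top view shows three red-brown blocks at (207,212), (200,301) and (461,304). There are yellow look-alikes at (148,261) and (140,334). The organiser is centred near (360,282), with its stop at the top (348,218) and its lip at (359,267).

```bash
cat > h.py <<'E'
import numpy as np, cv2
from workcell import sensors, capture, calibration, arm, spotter
def cam(n):
    c=calibration(n); return c["mtx"],np.linalg.inv(c["extrinsics"]),c["extrinsics"]
def proj(n,P):
    K,W,_=cam(n); q=(W[:3,:3]@np.atleast_2d(P).T+W[:3,3:]); q=K@q; return (q[:2]/q[2]).T
def unproj(n,uv,z):
    K,_,E=cam(n); uv=np.atleast_2d(uv); d=E[:3,:3]@np.linalg.inv(K)@np.c_[uv,np.ones(len(uv))].T
    return (E[:3,3:]+d*(z-E[2,3])/d[2]).T
def box(x,y,yaw,L,Wd=44,H=18,z0=0):
    c,s=np.cos(yaw),np.sin(yaw)
    return np.array([[x+c*a-s*b,y+s*a+c*b,z] for a in(-L/2,L/2) for b in(-Wd/2,Wd/2) for z in(z0,z0+H)])
E
python3 - <<'E'
from h import *
from scipy.optimize import minimize
M={}
for n in("scene","top"):
    im=cv2.imread(f"pics/{n}0.png"); hsv=cv2.cvtColor(im,cv2.COLOR_BGR2HSV).astype(int)
    M[n]=im,hsv
im,hsv=M["top"]
for p in((207,212),(200,301),(461,304),(150,100)):print("top",hsv[p[1],p[0]])
im2,hs2=M["scene"]
for p in((346,164),(394,205),(157,268)):print("sc",hs2[p[1],p[0]])
def mask(n): 
    h=M[n][1]; return ((h[...,0]<=11)&(h[...,1]>120)&(h[...,2]>45)).astype(np.uint8)
S=8
for p in((207,212),(200,301),(461,304)):
    k,lab=cv2.connectedComponents(mask("top")); m=(lab==lab[p[1],p[0]])
    P=unproj("top",[p],9)[0]; q=proj("scene",[P])[0].round().astype(int)
    k2,lab2=cv2.connectedComponents(mask("scene")); m2=(lab2==lab2[q[1],q[0]])
    ys,xs=np.nonzero(m);pts=unproj("top",np.c_[xs,ys],12)[:,:2]
    (c,sz,a)=cv2.minAreaRect(pts.astype(np.float32)); 
    d=np.linalg.svd(pts-pts.mean(0),full_matrices=0)[2][0]; yaw0=np.arctan2(d[1],d[0])
    res=[]
    for cams in(("top",),("scene",),("top","scene")):
        def cost(v):
            t=0
            for n,mm in(("top",m),("scene",m2)):
                if n not in cams: continue
                r=np.zeros(mm.shape,np.float32)
                h=cv2.convexHull(proj(n,box(v[0]*10,v[1]*10,v[2]/10,v[3]*10)).astype(np.float32))[:,0]
                x0,y0=h.min(0).astype(int)-12; w=90
                big=np.zeros((w*S,w*S),np.uint8); cv2.fillPoly(big,[np.round(((h-[x0,y0]+.5)*S-.5)*16).astype(int)],255,shift=4)
                sm=cv2.resize(big,(w,w),interpolation=cv2.INTER_AREA)/255.
                o=np.zeros((480+2*w,640+2*w));o[y0+w:y0+2*w,x0+w:x0+2*w]=sm
                t+=np.abs(o[w:-w,w:-w]-mm).sum()
            return t
        r=min((minimize(cost,[pts[:,0].mean()/10,pts[:,1].mean()/10,yaw0*10,L],method="Nelder-Mead",options=dict(initial_simplex=None,maxiter=400)) for L in(9.4,11,12.6)),key=lambda r:r.fun)
        v=r.x;print(p,cams,m.sum(),m2.sum(),"xyL",(v[[0,1,3]]*10).round(1),"yaw",np.degrees(v[2]/10).round(2),r.fun.round(1))
a=cv2.resize(im[195:365,300:425],None,fx=3.2,fy=3.2,interpolation=cv2.INTER_CUBIC)
b=cv2.resize(im2[185:300,170:330],None,fx=2.4,fy=2.4,interpolation=cv2.INTER_CUBIC)
o=np.zeros((max(a.shape[0],b.shape[0]),a.shape[1]+b.shape[1],3),np.uint8);o[:a.shape[0],:a.shape[1]]=a;o[:b.shape[0],a.shape[1]:]=b
print(o.shape);cv2.imwrite("pics/org.png",o)
E
```

```text
top [ 13 187 142]
top [ 13 187 131]
top [ 13 187 142]
top [ 16 126 170]
sc [ 12 143 114]
sc [ 12 141 125]
sc [ 12 141 127]
(207, 212) ('top',) 307189 289845 xyL [147.9  19.2 206.2] yaw -132.25 305058.5
(207, 212) ('scene',) 307189 289845 xyL [1182.4   -2.3  180.7] yaw -88.01 287251.4
(207, 212) ('top', 'scene') 307189 289845 xyL [912.5   6.8 215.9] yaw -89.27 593096.1
(200, 301) ('top',) 307189 289845 xyL [147.9  19.2 206.2] yaw -132.25 305058.5Traceback (most recent call last):
  File "<stdin>", line 35, in <module>
  File "<stdin>", line 35, in <genexpr>
    res = _minimize_neldermead(fun, x0, args, callback, bounds=bounds,
                               **options)
    fxr = func(xr)
    fx = function(np.copy(x), *(wrapper_args + args))
  File "<stdin>", line 28, in cost
  File "h.py", line 6, in proj
    K,W,_=cam(n); q=(W[:3,:3]@np.atleast_2d(P).T+W[:3,3:]); q=K@q; return (q[:2]/q[2]).T
          ~~~^^^
  File "h.py", line 4, in cam
    c=calibration(n); return c["mtx"],np.linalg.inv(c["extrinsics"]),c["extrinsics"]
ValueError: time passes only in moves, steps and waits
```

```bash
sed -i 's/^def cam(n):/import functools\n@functools.cache\ndef cam(n):/' h.py
python3 - <<'E'
from h import *
from scipy.optimize import minimize
I={n:cv2.imread(f"pics/{n}0.png") for n in("scene","top")}
S=8;R=45
def roi(n,q):
    x0,y0=np.round(q).astype(int)-R; c=I[n][y0:y0+2*R,x0:x0+2*R]
    hs=cv2.cvtColor(c,cv2.COLOR_BGR2HSV); s=hs[...,1].copy()
    s[(hs[...,0]>20)]=np.median(s)
    t,m=cv2.threshold(s,0,1,cv2.THRESH_OTSU)
    k,l,st,ce=cv2.connectedComponentsWithStats(m)
    j=min((i for i in range(1,k) if st[i,4]>150),key=lambda i:np.hypot(*(ce[i]-R)))
    return x0,y0,(l==j).astype(float),t
for p in((207,212),(200,301),(461,304)):
    P=unproj("top",[p],9)[0]; D={"top":roi("top",p),"scene":roi("scene",proj("scene",[P])[0])}
    x0,y0,m,_=D["top"]; ys,xs=np.nonzero(m);pts=unproj("top",np.c_[xs+x0,ys+y0],12)[:,:2]
    d=np.linalg.svd(pts-pts.mean(0),full_matrices=0)[2][0]; yaw0=np.arctan2(d[1],d[0])
    for cams in(("top",),("scene",)):
        def cost(v):
            t=0
            for n in cams:
                x0,y0,mm,_=D[n]
                h=cv2.convexHull(proj(n,box(v[0]*10,v[1]*10,v[2]/10,v[3]*10)).astype(np.float32))[:,0]
                big=np.zeros((2*R*S,2*R*S),np.uint8); cv2.fillPoly(big,[np.round(((h-[x0,y0]+.5)*S-.5)*16).astype(int)],255,shift=4)
                t+=np.abs(cv2.resize(big,(2*R,2*R),interpolation=cv2.INTER_AREA)/255.-mm).sum()
            return t
        r=min((minimize(cost,[pts[:,0].mean()/10,pts[:,1].mean()/10,yaw0*10,L],method="Nelder-Mead") for L in(9.4,11,12.6)),key=lambda r:r.fun)
        v=r.x;print(p,cams,[int(D[n][2].sum()) for n in D],[D[n][3] for n in D],"xyL",(v[[0,1,3]]*10).round(1),"yaw",np.degrees(v[2]/10).round(2),r.fun.round(1))
a=cv2.resize(I["top"][195:365,300:425],None,fx=3.2,fy=3.2,interpolation=cv2.INTER_CUBIC)
b=cv2.resize(I["scene"][185:300,170:330],None,fx=2.4,fy=2.4,interpolation=cv2.INTER_CUBIC)
o=np.zeros((max(a.shape[0],b.shape[0]),a.shape[1]+b.shape[1],3),np.uint8);o[:a.shape[0],:a.shape[1]]=a;o[:b.shape[0],a.shape[1]:]=b
print(o.shape);cv2.imwrite("pics/org.png",o)
E
```

```text
(207, 212) ('top',) [896, 674] [155.0, 116.0] xyL [629.8 264.2  91.9] yaw -165.47 39.3
(207, 212) ('scene',) [896, 674] [155.0, 116.0] xyL [629.  266.1  92.2] yaw -165.15 43.6
(200, 301) ('top',) [1142, 630] [156.0, 116.0] xyL [436.  277.5 108.8] yaw 177.19 43.9
(200, 301) ('scene',) [1142, 630] [156.0, 116.0] xyL [434.8 280.2 106.5] yaw 177.03 34.4
(461, 304) ('top',) [1328, 957] [156.0, 114.0] xyL [ 428.  -276.   124.8] yaw 164.37 52.4
(461, 304) ('scene',) [1328, 957] [156.0, 114.0] xyL [ 426.4 -273.8  122.8] yaw 164.05 33.8
(544, 784, 3)
```

View pics/org.png

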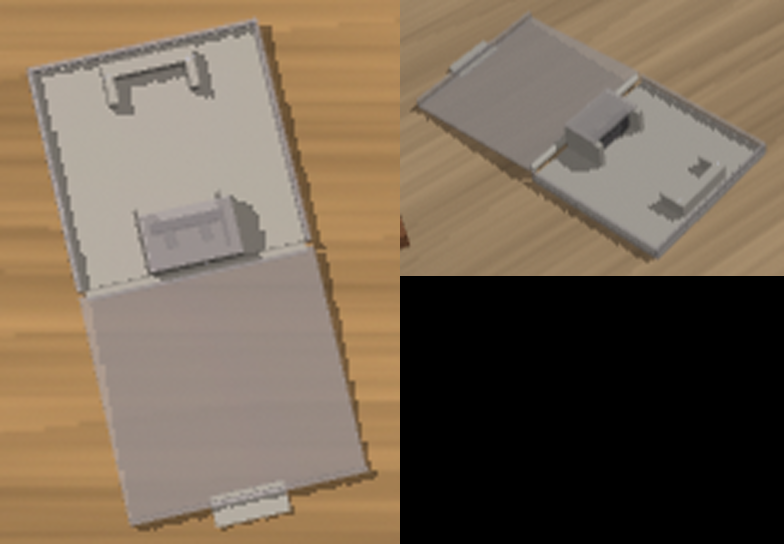

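```bash
cat > org.py <<'E'
from h import *
from scipy.optimize import least_squares
I={n:cv2.imread(f"pics/{n}0.png") for n in("scene","top")}
def T(v,P):
    P=np.atleast_2d(np.array(P,float)); c,s=np.cos(v[2]),np.sin(v[2])
    return np.c_[v[0]+c*P[:,0]-s*P[:,1], v[1]+s*P[:,0]+c*P[:,1], P[:,2]]
tc=lambda a:np.array(a)/3.2+[300,195]-.35
sc=lambda a:(np.array(a)-[400,0])/2.4+[170,185]-.3
Mo=[(75,80,14),(75,-80,14),(-80,80,14),(-80,-80,14)]
px={"top":tc([(32,70),(257,22),(83,295),(316,243)]),"scene":sc([(767,148),(657,257),(637,77),(533,178)])}
def lines(P,col,o,f,n,k,v):
    q=(proj(n,T(v,P))-k+.5)*f-.5
    cv2.polylines(o,[np.round(q*16).astype(int)],True,col,1,cv2.LINE_AA,4)
out=[]
for n,k,sz,f in(("top",(303,195),(100,105),4),("scene",(215,205),(112,95),3.5)):
    r=least_squares(lambda v:(proj(n,T([v[0],v[1],v[2]/100],Mo))-px[n]).ravel(),[540,-30,15.]); v=r.x;v[2]/=100
    print(n,v.round(1),np.degrees(v[2]).round(2),r.fun.round(1))
    o=cv2.resize(I[n][k[1]:k[1]+sz[1],k[0]:k[0]+sz[0]],None,fx=f,fy=f,interpolation=cv2.INTER_CUBIC)
    lines(Mo[:2]+Mo[:1:-1],(255,0,0),o,f,n,k,v)
    lines([(55,31,20),(65,31,20),(65,-31,20),(55,-31,20)],(0,0,255),o,f,n,k,v)
    lines([(-42,31,35),(-80,31,35),(-80,-31,35),(-42,-31,35)],(0,160,0),o,f,n,k,v)
    out.append(o)
h=max(o.shape[0] for o in out)
cv2.imwrite("pics/ov.png",np.hstack([cv2.copyMakeBorder(o,0,h-o.shape[0],0,0,0) for o in out])); print([o.shape for o in out])
E
python3 org.py
```

```text
top [ 5.591e+02 -5.120e+01  2.000e-01] 12.75 [-0.6  0.5  1.  -0.4 -0.4  0.1 -0.  -0.2]
scene [ 5.663e+02 -5.060e+01  2.000e-01] 13.45 [-0.6 -0.4  0.7 -0.4  1.2  0.8 -1.2 -0. ]
[(420, 400, 3), (332, 392, 3)]
```

View pics/ov.png

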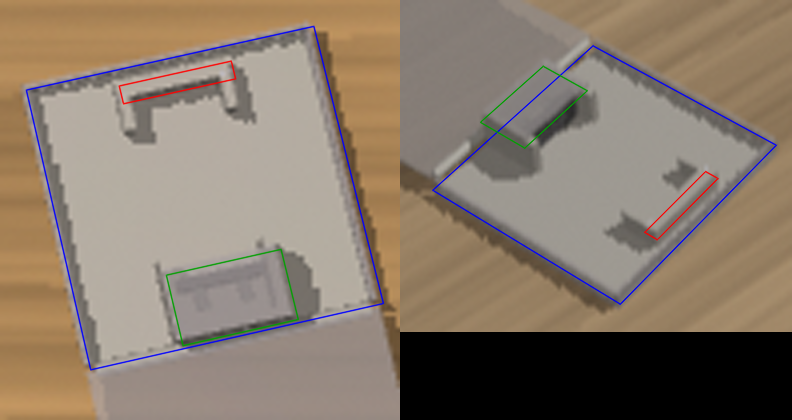

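The overlay puts the outline near pocket origin (560,-51) with yaw about 13°. I'll refine that from the stop and lip later. The block at (200,301) is the 110 mm one, so I'm starting towards it.

arm_command([
  [[0.14,-0.136,0],[0,0,0],-1],
  [[0.14,-0.136,0],[0,0,0],-1],
  [[0.14,-0.136,0],[0,0,0],-1],
  [[0.14,-0.136,0],[0,0,0],-1],
  [[0.14,-0.136,0],[0,0,0],-1],
  [[0.14,-0.136,0],[0,0,0],-1],
  [[0.14,-0.136,0],[0,0,0],-1],
  [[0.14,-0.136,0],[0,0,0],-1],
  [[0.14,-0.136,0],[0,0,0],-1],
  [[0,0,0],[0,0,0.0685],-1],
  [[0,0,0],[0,0,0.0685],-1],
  [[0,0,0],[0,0,0.0685],-1],
])

```text
time: 1.55
tcp_pos: [395.7, -247.0, 231.5]
ee_rot: [[0.998, -0.056, 0.0], [-0.056, -0.998, -0.0], [0.0, 0.0, -1.0]]
contact_force: [0.6, -0.9, 0.2]
gripper_width: 1.004
grip_force: 0.0
```

```bash
cat >> h.py <<'E'
from scipy.spatial.transform import Rotation as Ro
def Rt(yaw,tilt=0):
    "tool down, tool x at world yaw (deg), then leaning back by tilt about tool y"
    y=np.radians(yaw);c,s=np.cos(y),np.sin(y)
    return np.array([[c,s,0],[s,-c,0],[0,0,-1.]])@Ro.from_euler("y",tilt,degrees=True).as_matrix()
def go(p,R):
    s=sensors.state();A=np.array(s["ee_rot"]);d=A.T@(np.array(p)-s["tcp_pos"])
    w=Ro.from_matrix(A.T@R).as_rotvec()
    print("t",round(s["time"],2),"pos",np.round(s["tcp_pos"],1),"F",np.round(s["contact_force"],1),"grip",round(s["gripper_width"],3),round(s["grip_force"],1))
    print("shift",np.round(d/250,4),"turn",np.round(w/(np.pi/2),4),"mm",np.round(d,1),"deg",np.degrees(w).round(2))
E
python3 - <<'E'
from h import *
I={n:cv2.imread(f"pics/{n}0.png") for n in("scene","top")}
go([435.5,278.5,150],Rt(-3))
def crop(n,x,y,w,h,f): return cv2.resize(I[n][y:y+h,x:x+w],None,fx=f,fy=f,interpolation=cv2.INTER_CUBIC)
a=np.vstack([crop("top",325,205,48,26,8),crop("top",335,250,48,34,8)])
b=np.vstack([crop("scene",265,240,48,26,8),crop("scene",232,212,48,34,8)])
cv2.imwrite("pics/det.png",np.hstack([a,b]));print(a.shape)
E
```

```text
t 1.55 pos [ 395.7 -247.   231.5] F [ 0.6 -0.9  0.2] grip 1.004 0.0
shift [ 0.042  -2.1076  0.3252] turn [ 0.0003 -0.0002 -0.0021] mm [  10.5 -526.9   81.3] deg [ 0.02 -0.02 -0.19]
(480, 384, 3)
```

View pics/det.png

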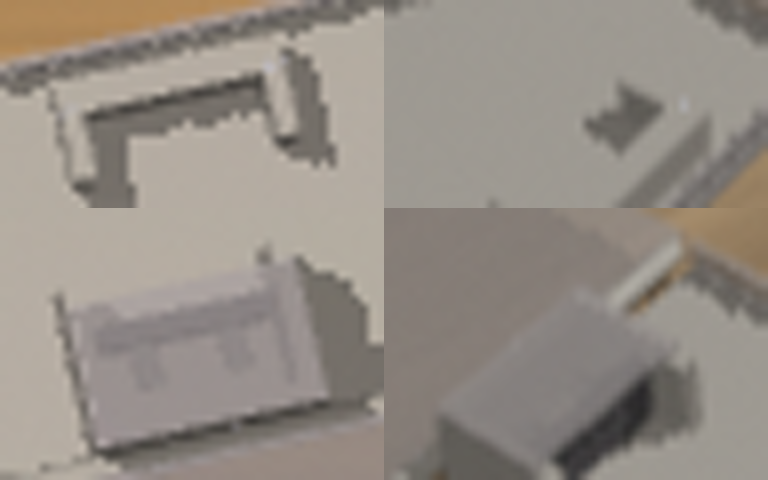

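The detail crop shows the stop face's top edge, at (335.6,218.7) to (357.3,213.6) in the top camera, and the lip's quad in both views. I'll fit the pocket to these.

```bash
python3 - <<'E'
from h import *
from scipy.optimize import least_squares
def T(v,P):
    P=np.array(P,float); c,s=np.cos(v[2]),np.sin(v[2])
    return np.c_[v[0]+c*P[:,0]-s*P[:,1], v[1]+s*P[:,0]+c*P[:,1], P[:,2]]
lip=[(-42,31,35),(-42,-31,35),(-80,31,35),(-80,-31,35)]
D={"top":(lip+[(55,25,20),(55,-25,20)],[(343.3,262.6),(371.4,256.3),(346.8,279.4),(375.8,273.2),(335.6,218.7),(357.3,213.6)]),
"scene":(lip+[(65,31,20)],[(267.6,229.3),(252.6,243.3),(256.1,221.6),(238.6,236.2),(305.3,254.3)])}
for n,(M,p) in D.items():
    r=least_squares(lambda v:(proj(n,T([v[0],v[1],v[2]/100],M))-p).ravel(),[560,-50,22.]);print(n,r.x.round(1),np.degrees(r.x[2]/100).round(2),r.fun.round(1).tolist())
    v=[*r.x[:2],r.x[2]/100]; print("rim px",proj(n,T(v,[(75,80,14),(75,-80,14)])).round(1).tolist(), "mm/px",)
go([435.5,278.5,150],Rt(-3))
E
```

```text
top [561.4 -49.   21.8] 12.47 [-0.4, -0.4, 0.2, -0.4, 0.2, 0.4, 0.0, 0.2, -0.5, 0.0, 0.5, 0.2]
rim px [[308.2, 215.8], [380.1, 200.2]] mm/px
scene [562.  -46.   21.5] 12.31 [1.3, -1.0, -1.8, 1.1, 0.5, -0.4, -0.3, 0.6, 0.3, -0.5]
rim px [[322.5, 244.6], [276.9, 289.1]] mm/px
t 1.55 pos [ 395.7 -247.   231.5] F [ 0.6 -0.9  0.2] grip 1.004 0.0
shift [ 0.042  -2.1076  0.3252] turn [ 0.0003 -0.0002 -0.0021] mm [  10.5 -526.9   81.3] deg [ 0.02 -0.02 -0.19]
```

arm_command([
  [[0.004,-0.195,0.02],[0,0,0],-1],
  [[0.004,-0.195,0.02],[0,0,0],-1],
  [[0.004,-0.195,0.02],[0,0,0],-1],
  [[0.004,-0.195,0.02],[0,0,0],-1],
  [[0.004,-0.195,0.02],[0,0,0],-1],
  [[0.004,-0.195,0.02],[0,0,0],-1],
  [[0.004,-0.195,0.02],[0,0,0],-1],
  [[0.004,-0.195,0.02],[0,0,0],-1],
  [[0.004,-0.195,0.02],[0,0,0],-1],
  [[0.004,-0.195,0.02],[0,0,0],-1],
  [[0.002,-0.157,0.02],[0,0,0],-1],
  [[0,0,0],[0,0,0],-1],
])

```text
time: 2.75
tcp_pos: [431.9, 285.4, 176.7]
ee_rot: [[0.999, -0.043, -0.001], [-0.043, -0.999, 0.006], [-0.001, -0.006, -1.0]]
contact_force: [-0.5, 0.3, 0.9]
gripper_width: 0.998
grip_force: 0.0
```

```bash
python3 - <<'E'
from h import *
go([435.5,278.5,4],Rt(-3))
E
```

```text
t 2.75 pos [431.9 285.4 176.7] F [-0.5  0.3  0.9] grip 0.998 0.0
shift [0.0162 0.0311 0.6907] turn [-0.004   0.0006  0.0058] mm [  4.1   7.8 172.7] deg [-0.36  0.05  0.52]
```

arm_command([
  [[0,0,0.1],[0,0,0],-1],
  [[0,0,0.1],[0,0,0],-1],
  [[0,0,0.1],[0,0,0],-1],
  [[0,0,0.1],[0,0,0],-1],
  [[0,0,0],[0,0,0],-1],
  [[0,0,0],[0,0,0],-1],
  [[0,0,0],[0,0,0],-1],
  [[0,0,0],[0,0,0],-1],
])

```text
time: 3.55
tcp_pos: [434.9, 278.5, 77.9]
ee_rot: [[0.999, -0.053, 0.003], [-0.053, -0.999, 0.001], [0.003, -0.001, -1.0]]
contact_force: [-0.1, 0.4, -0.1]
gripper_width: 0.999
grip_force: 0.0
```

```bash
python3 - <<'E'
from h import *
go([435.5,278.5,5],Rt(-3))
E
```

```text
t 3.55 pos [434.9 278.5  77.9] F [-0.1  0.4 -0.1] grip 0.999 0.0
shift [1.400e-03 2.000e-04 2.917e-01] turn [-0.0009 -0.0018 -0.0006] mm [ 0.4  0.1 72.9] deg [-0.08 -0.16 -0.05]
```

arm_command([
  [[0.0005,0,0.06],[0,0,0],-1],
  [[0.0005,0,0.06],[0,0,0],-1],
  [[0.0004,0,0.06],[0,0,0],-1],
  [[0,0,0.06],[0,0,0],-1],
  [[0,0,0.04],[0,0,0],-1],
  [[0,0,0.02],[0,0,0],-1],
  [[0,0,0.004],[0,0,0],-1],
  [[0,0,0],[0,0,0],1],
  [[0,0,0],[0,0,0],1],
  [[0,0,0],[0,0,0],1],
  [[0,0,0],[0,0,0],1],
  [[0,0,0],[0,0,0],1],
])

```text
time: 4.75
tcp_pos: [434.9, 278.6, 1.3]
ee_rot: [[0.999, -0.053, 0.002], [-0.053, -0.999, 0.001], [0.002, -0.001, -1.0]]
contact_force: [-1.0, -0.1, 3.4]
gripper_width: 0.5
grip_force: 63.4
```

arm_command([
  [[0,0,0],[0,0,0],1],
  [[0,0,0],[0,0,0],1],
  [[0,0,0],[0,0,0],1],
  [[0,0,0],[0,0,0],1],
])

```text
time: 5.15
tcp_pos: [435.0, 278.6, 1.3]
ee_rot: [[0.999, -0.053, 0.002], [-0.053, -0.999, 0.001], [0.002, -0.001, -1.0]]
contact_force: [0.2, 0.1, 6.1]
gripper_width: 0.498
grip_force: 63.6
```

arm_command([
  [[0,0,-0.04],[0,0,0],1],
  [[0,0,-0.08],[0,0,0],1],
  [[0,0,-0.12],[0,0,0],1],
  [[0,0,-0.12],[0,0,0],1],
  [[0,0,-0.04],[0,0,0],1],
  [[0,0,0],[0,0,-0.06],1],
  [[0,0,0],[0,0,-0.06],1],
  [[0,0,0],[0,0,-0.051],1],
  [[0,0,0],[0,0,0],1],
  [[0,0,0],[0,0,0],1],
])

```text
time: 6.15
tcp_pos: [433.5, 277.3, 99.7]
ee_rot: [[0.977, 0.212, -0.001], [0.212, -0.977, -0.001], [-0.001, 0.0, -1.0]]
contact_force: [-0.2, 0.1, 0.2]
gripper_width: 0.496
grip_force: 62.9
```

```bash
python3 - <<'E'
from h import *
go([575.6,-44.5,101],Rt(12.4))
E
```

```text
t 6.15 pos [433.5 277.3  99.7] F [-0.2  0.1  0.2] grip 0.496 62.9
shift [ 0.2824  1.3786 -0.0053] turn [ 0.0002  0.0009 -0.0017] mm [ 70.6 344.6  -1.3] deg [ 0.02  0.08 -0.15]
```

arm_command([
  [[0.035,0.172,0],[0,0,0],1],
  [[0.035,0.172,0],[0,0,0],1],
  [[0.035,0.172,0],[0,0,0],1],
  [[0.035,0.172,0],[0,0,0],1],
  [[0.035,0.172,0],[0,0,0],1],
  [[0.035,0.172,0],[0,0,0],1],
  [[0.035,0.172,0],[0,0,0],1],
  [[0.035,0.172,0],[0,0,0],1],
  [[0,0,0],[0,0,0],1],
  [[0,0,0],[0,0,0],1],
  [[0,0,0],[0,0,0],1],
  [[0,0,0],[0,0,0],1],
])

```text
time: 7.35
tcp_pos: [575.4, -40.9, 100.2]
ee_rot: [[0.976, 0.217, -0.001], [0.217, -0.976, 0.001], [-0.0, -0.001, -1.0]]
contact_force: [-0.1, 0.5, 0.2]
gripper_width: 0.497
grip_force: 62.9
```

```bash
python3 - <<'E'
from h import *
from scipy.optimize import minimize
go([575.6,-44.5,101],Rt(12.4))
s=sensors.state();t=np.array(s["tcp_pos"]);z0=t[2]-1.3
R=60;S=8;outs=[]
for n in("top","scene"):
    im=capture(n)[:,:,::-1].copy();cv2.imwrite(f"pics/{n}1.png",im)
    q=proj(n,[t+[0,0,8]])[0]; x0,y0=np.round(q).astype(int)-R; c=im[y0:y0+2*R,x0:x0+2*R]
    hs=cv2.cvtColor(c,cv2.COLOR_BGR2HSV); th=155 if n=="top" else 116
    m=((hs[...,1]>th)&(hs[...,0]<16)).astype(np.uint8)
    k,l,st,_=cv2.connectedComponentsWithStats(m); m=np.isin(l,[i for i in range(1,k) if st[i,4]>25])
    pts=np.argwhere(m)[:,::-1].astype(np.int32); hull=cv2.convexHull(pts); mm=np.zeros(m.shape,np.uint8);cv2.fillPoly(mm,[hull],1)
    def mod(v):
        h=cv2.convexHull(proj(n,box(v[0]*10,v[1]*10,v[2]/10,110,z0=z0)).astype(np.float32))[:,0]
        big=np.zeros((2*R*S,2*R*S),np.uint8); cv2.fillPoly(big,[np.round(((h-[x0,y0]+.5)*S-.5)*16).astype(int)],255,shift=4)
        return cv2.resize(big,(2*R,2*R),interpolation=cv2.INTER_AREA)/255.,(h-[x0,y0])
    r=min((minimize(lambda v:np.abs(mod(v)[0]-mm).sum(),[(t[0]+dx)/10,t[1]/10,2.16],method="Nelder-Mead") for dx in(-3,3)),key=lambda r:r.fun)
    v=r.x;print(n,(v[:2]*10).round(1),np.degrees(v[2]/10).round(2),"resid",r.fun.round(1),int(mm.sum()),int(m.sum()),"minus tcp",np.round(v[:2]*10-t[:2],1))
    o=cv2.resize(c,None,fx=3.3,fy=3.3,interpolation=cv2.INTER_CUBIC);cv2.polylines(o,[np.round((mod(v)[1]+.5)*3.3).astype(int)],True,(0,255,0),1)
    outs.append(o)
cv2.imwrite("pics/held.png",np.hstack(outs))
E
```

```text
t 7.35 pos [575.4 -40.9 100.2] F [-0.1  0.5  0.2] grip 0.497 62.9
shift [-0.0022  0.0144 -0.0033] turn [-0.0006  0.0002  0.0015] mm [-0.6  3.6 -0.8] deg [-0.05  0.02  0.13]
top [573.1 -40.9] 12.94 resid 969.2 308 280 minus tcp [-2.2 -0.1]
scene [576.1 -38.1] 13.67 resid 449.5 621 593 minus tcp [0.8 2.8]
```

View pics/held.png

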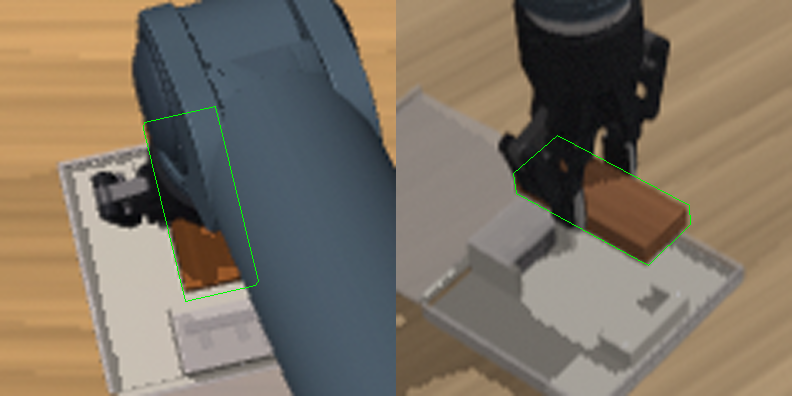

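In the held view, the scene camera's block outline matches with the end at (645,262). The top view is mostly hidden by the arm. Next I tilt the block and go above the pocket.

```bash
cat >> h.py <<'E'
O=np.array([561.3,-48.5]);YAW=12.45;BX=1.0
def pose(X,Z,th,dy=0):
    y=np.radians(YAW);ex=np.array([np.cos(y),np.sin(y)]);ey=np.array([-ex[1],ex[0]]);a=np.radians(th)
    Tx=X+(55-BX)*np.cos(a)+16.7*np.sin(a);Tz=Z+(55-BX)*np.sin(a)+1.3*np.cos(a)
    return [*(O+Tx*ex+dy*ey),Tz],Rt(YAW,th)
E
python3 - <<'E'
from h import *
go(*pose(-37,60,14))
E
```

```text
t 7.45 pos [575.5 -41.3 100.3] F [-0.6  1.1 -0.6] grip 0.499 62.9
shift [0.016  0.0159 0.104 ] turn [-0.0004  0.1557  0.0007] mm [ 4.  4. 26.] deg [-0.03 14.01  0.07]
```

arm_command([
  [[0.016,0.016,0],[0,0,0],1],
  [[0,0,0],[0,0.052,0],1],
  [[0,0,0],[0,0.052,0],1],
  [[0,0,0],[0,0.052,0],1],
  [[0,0,0],[0,0,0],1],
  [[0,0,0],[0,0,0],1],
  [[0,0,0],[0,0,0],1],
])

```text
time: 8.15
tcp_pos: [582.3, -45.9, 101.1]
ee_rot: [[0.947, 0.214, 0.238], [0.208, -0.977, 0.052], [0.244, 0.0, -0.97]]
contact_force: [-0.4, -0.7, -0.8]
gripper_width: 0.499
grip_force: 62.9
```

```bash
python3 - <<'E'
from h import *
go(*pose(-37,25,14))
E
```

```text
t 8.15 pos [582.3 -45.9 101.1] F [-0.4 -0.7 -0.8] grip 0.499 62.9
shift [-0.0666 -0.008   0.238 ] turn [ 0.0002 -0.0012 -0.0008] mm [-16.7  -2.   59.5] deg [ 0.02 -0.11 -0.07]
```

arm_command([
  [[-0.011,-0.0015,0.04],[0,0,0],1],
  [[-0.011,-0.0015,0.04],[0,0,0],1],
  [[-0.011,-0.0015,0.04],[0,0,0],1],
  [[-0.011,-0.0015,0.04],[0,0,0],1],
  [[-0.011,-0.001,0.04],[0,0,0],1],
  [[-0.011,-0.001,0.038],[0,0,0],1],
  [[0,0,0],[0,0,0],1],
  [[0,0,0],[0,0,0],1],
  [[0,0,0],[0,0,0],1],
])

```text
time: 9.05
tcp_pos: [579.4, -44.6, 39.1]
ee_rot: [[0.947, 0.214, 0.238], [0.208, -0.977, 0.052], [0.244, 0.0, -0.97]]
contact_force: [0.7, -0.5, -0.0]
gripper_width: 0.495
grip_force: 62.9
```

```bash
python3 - <<'E'
from h import *
go(*pose(-37,6.5,14))
o=[]
for n,(x,y,w,h,f) in {"scene":(205,170,125,125,3.2),"top":(300,190,110,110,3.5)}.items():
    im=capture(n)[:,:,::-1]; o.append(cv2.resize(im[y:y+h,x:x+w],(int(w*f),400),interpolation=cv2.INTER_CUBIC))
cv2.imwrite("pics/near.png",np.hstack(o))
E
```

```text
t 9.05 pos [579.4 -44.6  39.1] F [ 0.7 -0.5 -0. ] grip 0.495 62.9
shift [-0.0142 -0.0005  0.0718] turn [ 0.0005 -0.0012 -0.0009] mm [-3.6 -0.1 17.9] deg [ 0.04 -0.11 -0.08]
```

View pics/near.png

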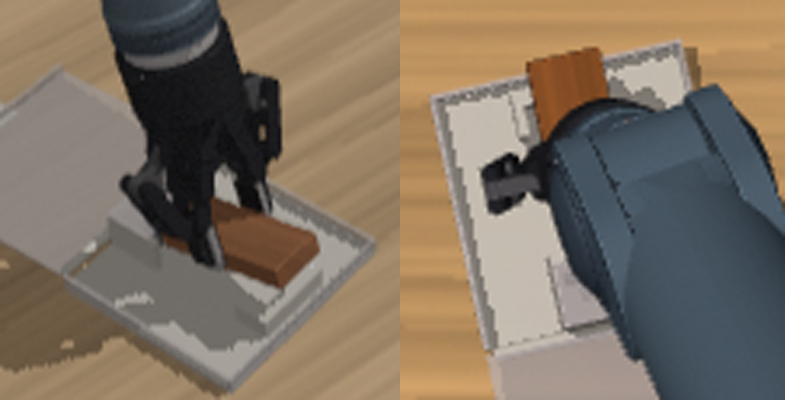

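The near view shows the block tilted over the pocket, with its high end past the stop: corners at about (527,62) and (600,47) in the top crop. I'll check the lateral alignment numerically.

```bash
python3 - <<'E'
from h import *
s=sensors.state();R=np.array(s["ee_rot"]);t=np.array(s["tcp_pos"])
P=[t+R@[BX+55,b,-16.7] for b in(-22,22)]
p=proj("top",P);print("pred",p.round(1),"obs (336.3,207.0),(357.1,202.9)")
z=P[0][2]
q=unproj("top",[(336.3,207.0),(357.1,202.9)],z);print(np.round(P,1),q.round(1))
y=np.radians(12.45);ex=np.array([np.cos(y),np.sin(y)]);ey=np.array([-ex[1],ex[0]])
for O_ in((561.4,-49),):
  m=q.mean(0)[:2]-O_; mm=np.mean(P,0)[:2]-O_; print("obs pocket x,y",(m@ex).round(1),(m@ey).round(1),"pred",(mm@ex).round(1),(mm@ey).round(1))
E
```

```text
pred [[335.9 207.4]
 [356.5 203. ]] obs (336.3,207.0),(357.1,202.9)
[[623.9 -12.5  69.1]
 [633.3 -55.5  69.2]] [[624.7 -13.3  69.1]
 [633.5 -56.6  69.1]]
obs pocket x,y 69.1 -0.9 pred 68.8 0.2
```

arm_command([
  [[-0.0036,-0.0005,0.018],[0,0,0],1],
  [[-0.0036,-0.0005,0.018],[0,0,0],1],
  [[-0.0036,-0.0005,0.018],[0,0,0],1],
  [[-0.0034,-0.0005,0.018],[0,0,0],1],
  [[0,0,0],[0,0,0],1],
  [[0,0,0],[0,0,0],1],
  [[0,0,0],[0,0,0],1],
])

```text
time: 9.85
tcp_pos: [579.8, -43.9, 20.3]
ee_rot: [[0.948, 0.214, 0.237], [0.208, -0.977, 0.052], [0.243, -0.0, -0.97]]
contact_force: [-0.6, 0.4, 0.0]
gripper_width: 0.499
grip_force: 62.9
```

```bash
python3 - <<'E'
from h import *
go(*pose(-37,6.5,14,.4)); go(*pose(-47,6.5,14,.4))
E
```

```text
t 9.85 pos [579.8 -43.9  20.3] F [-0.6  0.4  0. ] grip 0.499 62.9
shift [ 0.002   0.0006 -0.0015] turn [ 0.0002 -0.0007 -0.001 ] mm [ 0.5  0.2 -0.4] deg [ 0.02 -0.06 -0.09]
t 9.85 pos [579.8 -43.9  20.3] F [-0.6  0.4  0. ] grip 0.499 62.9
shift [-0.0368  0.0007 -0.0112] turn [ 0.0002 -0.0007 -0.001 ] mm [-9.2  0.2 -2.8] deg [ 0.02 -0.06 -0.09]
```

arm_command([
  [[-0.012,0,-0.0035],[0,0,0],1],
  [[-0.012,0,-0.0035],[0,0,0],1],
  [[-0.012,0,-0.0035],[0,0,0],1],
  [[0,0,0],[0,0,0],1],
  [[0,0,0],[0,0,0],1],
  [[0,0,0],[0,0,0],1],
])

```text
time: 10.45
tcp_pos: [570.6, -46.0, 20.7]
ee_rot: [[0.948, 0.214, 0.237], [0.207, -0.977, 0.052], [0.243, 0.0, -0.97]]
contact_force: [0.1, 0.3, -1.6]
gripper_width: 0.5
grip_force: 62.9
```

arm_command([
  [[-0.012,0,-0.003],[0,0,0],1],
  [[-0.012,0,-0.003],[0,0,0],1],
  [[0,0,0],[0,0,0],1],
  [[0,0,0],[0,0,0],1],
  [[0,0,0],[0,0,0],1],
])

```text
time: 10.95
tcp_pos: [565.3, -47.0, 21.1]
ee_rot: [[0.947, 0.214, 0.239], [0.208, -0.977, 0.052], [0.244, 0.0, -0.97]]
contact_force: [3.6, -0.1, -0.9]
gripper_width: 0.498
grip_force: 62.8
```

```bash
python3 - <<'E'
from h import *
go(*pose(-58.5,6.5,14,.4))
E
```

```text
t 10.95 pos [565.3 -47.   21.1] F [ 3.6 -0.1 -0.9] grip 0.498 62.8
shift [-0.0247  0.0007 -0.0053] turn [ 0.0002 -0.0016 -0.0009] mm [-6.2  0.2 -1.3] deg [ 0.02 -0.14 -0.08]
```

arm_command([
  [[-0.012,0.0004,-0.003],[0,0,0],1],
  [[-0.012,0.0004,-0.0025],[0,0,0],1],
  [[0,0,0],[0,0,0],1],
  [[0,0,0],[0,0,0],1],
  [[0,0,0],[0,0,0],1],
])

```text
time: 11.45
tcp_pos: [559.7, -48.3, 21.2]
ee_rot: [[0.947, 0.214, 0.24], [0.208, -0.977, 0.053], [0.245, -0.0, -0.969]]
contact_force: [4.5, 2.5, -2.5]
gripper_width: 0.499
grip_force: 62.7
```

```bash
python3 - <<'E'
from h import *
go(*pose(-58.3,6,14,.4))
# swing rows from measured: shift and turn per row
p0,R0=pose(-58.3,6,14)
for th,Z in((12,6),(10,6),(8,5.7),(6,5.5),(4,5.2),(2,5),(0,4.6)):
    p,R=pose(-58.3,Z,th);print(th,np.round(R0.T@(np.array(p)-p0)/250,4),np.round(Ro.from_matrix(R0.T@R).as_rotvec()/(np.pi/2),4));p0,R0=p,R
E
```

```text
t 11.45 pos [559.7 -48.3  21.2] F [ 4.5  2.5 -2.5] grip 0.499 62.7
shift [-0.0022  0.0005  0.003 ] turn [ 0.0002 -0.0023 -0.0008] mm [-0.6  0.1  0.8] deg [ 0.02 -0.2  -0.07]
12 [-0.0023 -0.      0.0069] [ 0.     -0.0222  0.    ]
10 [-0.0024  0.      0.007 ] [-0.     -0.0222 -0.    ]
8 [-0.0026  0.      0.0083] [ 0.     -0.0222 -0.    ]
6 [-0.0025  0.      0.008 ] [-0.     -0.0222  0.    ]
4 [-0.0026 -0.      0.0085] [ 0.     -0.0222 -0.    ]
2 [-0.0025 -0.      0.0082] [ 0.     -0.0222 -0.    ]
0 [-0.0025  0.      0.0091] [-0.     -0.0222  0.    ]
```

arm_command([
  [[-0.006,0.0003,0.001],[0,0,0],1],
  [[-0.0023,0,0.007],[0,-0.0222,0],1],
  [[-0.0024,0,0.007],[0,-0.0222,0],1],
  [[-0.0026,0,0.0083],[0,-0.0222,0],1],
  [[0,0,0],[0,0,0],1],
  [[0,0,0],[0,0,0],1],
  [[0,0,0],[0,0,0],1],
])

```text
time: 12.15
tcp_pos: [558.7, -48.6, 15.2]
ee_rot: [[0.966, 0.214, 0.141], [0.212, -0.977, 0.031], [0.144, 0.0, -0.99]]
contact_force: [4.6, 1.3, 0.6]
gripper_width: 0.499
grip_force: 62.9
```

```bash
python3 - <<'E'
from h import *
go(*pose(-59.5,5.7,8,.4))
E
```

```text
t 12.15 pos [558.7 -48.6  15.2] F [4.6 1.3 0.6] grip 0.499 62.9
shift [-0.0048  0.0003  0.0021] turn [ 0.0001 -0.0034 -0.0007] mm [-1.2  0.1  0.5] deg [ 0.01 -0.3  -0.07]
```

arm_command([
  [[-0.007,0.0003,0],[0,0,0],1],
  [[0,0,0],[0,0,0],1],
  [[-0.0025,0,0.008],[0,-0.0222,0],1],
  [[-0.0026,0,0.0083],[0,-0.0222,0],1],
  [[0,0,0],[0,0,0],1],
  [[0,0,0],[0,0,0],1],
  [[0,0,0],[0,0,0],1],
])

```text
time: 12.85
tcp_pos: [557.0, -49.0, 11.2]
ee_rot: [[0.974, 0.214, 0.075], [0.214, -0.977, 0.016], [0.077, 0.0, -0.997]]
contact_force: [4.9, 1.4, 3.5]
gripper_width: 0.502
grip_force: 63.2
```

```bash
python3 - <<'E'
from h import *
go(*pose(-59.5,4.6,0,.4))
E
```

```text
t 12.85 pos [557.  -49.   11.2] F [4.9 1.4 3.5] grip 0.502 63.2
shift [-0.0066  0.0002  0.021 ] turn [ 0.0002 -0.0488 -0.0007] mm [-1.7  0.1  5.2] deg [ 0.01 -4.39 -0.06]
```

arm_command([
  [[-0.0025,0,0.008],[0,-0.0222,0],1],
  [[-0.0025,0,0.008],[0,-0.0222,0],1],
  [[0,0,0.002],[0,-0.0045,0],1],
  [[0,0,0],[0,0,0],1],
  [[0,0,0],[0,0,0],1],
  [[0,0,0],[0,0,0],1],
])

```text
time: 13.45
tcp_pos: [556.1, -49.3, 6.7]
ee_rot: [[0.977, 0.214, 0.0], [0.214, -0.977, -0.0], [0.0, 0.0, -1.0]]
contact_force: [5.5, 1.8, 2.8]
gripper_width: 0.494
grip_force: 63.2
```

```bash
python3 - <<'E'
from h import *
go(*pose(-59.5,4.2,0,.4))
o=[]
for n,(x,y,w,h,f) in {"scene":(205,170,125,125,3.2),"top":(300,190,110,110,3.5)}.items():
    im=capture(n)[:,:,::-1]; o.append(cv2.resize(im[y:y+h,x:x+w],(int(w*f),400),interpolation=cv2.INTER_CUBIC))
cv2.imwrite("pics/down.png",np.hstack(o))
E
```

```text
t 13.45 pos [556.1 -49.3   6.7] F [5.5 1.8 2.8] grip 0.494 63.2
shift [-0.0012 -0.0002  0.0048] turn [ 0.0002 -0.0001 -0.0008] mm [-0.3 -0.1  1.2] deg [ 0.02 -0.01 -0.07]
```

View pics/down.png

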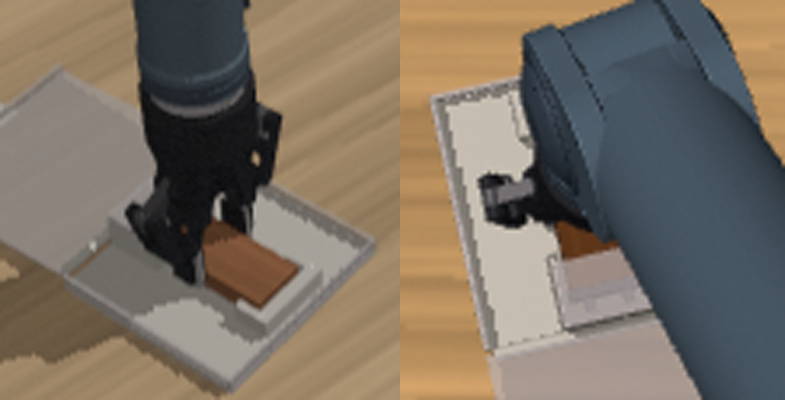

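The scene view shows the block flat and behind the stop, with its end at about (265,300), and the low end under the lip. I'll press it down slightly and release.

arm_command([
  [[0,0,0.003],[0,0,0],1],
  [[0,0,0.002],[0,0,0],1],
  [[0,0,0],[0,0,0],1],
  [[0,0,0],[0,0,0],-1],
  [[0,0,0],[0,0,0],-1],
  [[0,0,0],[0,0,0],-1],
  [[0,0,0],[0,0,0],-1],
  [[0,0,0],[0,0,0],-1],
  [[0,0,0],[0,0,0],-1],
])

```text
time: 14.45
tcp_pos: [552.6, -50.2, 3.6]
ee_rot: [[0.977, 0.214, -0.007], [0.214, -0.977, -0.001], [-0.007, -0.0, -1.0]]
contact_force: [0.1, -0.1, 0.2]
gripper_width: 1.001
grip_force: 0.0
```

arm_command([
  [[0,0,-0.04],[0,0,0],-1],
  [[0,0,-0.08],[0,0,0],-1],
  [[0,0,-0.15],[0,0,0],-1],
  [[0,0,-0.18],[0,0,0],-1],
  [[0,0,-0.18],[0,0,0],-1],
  [[0,0.18,0],[0,0,0],-1],
  [[0,0.18,0],[0,0,0],-1],
  [[0,0.18,0],[0,0,0],-1],
  [[0,0.18,0],[0,0,0],-1],
  [[0,0.18,0],[0,0,0],-1],
  [[0,0.18,0],[0,0,0],-1],
  [[0,0,0],[0,0,0],-1],
])

```text
time: 15.65
tcp_pos: [610.1, -325.1, 161.4]
ee_rot: [[0.979, 0.202, -0.006], [0.202, -0.979, -0.008], [-0.007, 0.006, -1.0]]
contact_force: [-1.1, -1.4, -0.4]
gripper_width: 0.996
grip_force: 0.0
```

```bash
python3 - <<'E'
from h import *
o=[]
for n,(x,y,w,h,f) in {"scene":(205,170,125,125,3.2),"top":(300,190,110,110,3.5)}.items():
    im=capture(n)[:,:,::-1]; o.append(cv2.resize(im[y:y+h,x:x+w],(int(w*f),400),interpolation=cv2.INTER_CUBIC))
cv2.imwrite("pics/done.png",np.hstack(o))
E
```

```text
(no output)
```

View pics/done.png

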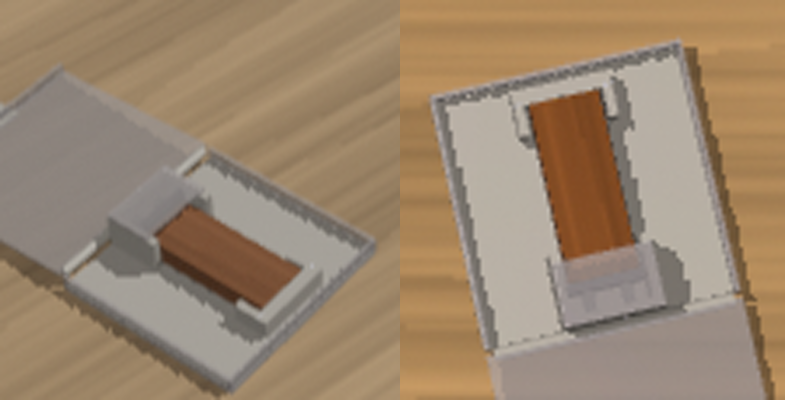

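The last picture shows the block flat between the plate and the stop, touching the stop at about (565,95) in the top crop, and the gripper is clear.

```bash
python3 -c "
from workcell import arm; print(arm.sign_off())"
```

```text
the job is handed in; nothing more can be done
None
```

The 110 mm cedar block is in the pocket; in the last pictures it lies flat between the sprung plate and the far stop. The gripper was open and clear when I handed the job in at about 16 s, though the sign-off gave no verdict.

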